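# Clear the potted cacti, fetch the stapler, put the pots back

### The arm

A 6-joint arm with a two-finger parallel gripper is mounted at the origin on the work surface. World frame = base frame: x ahead of the robot, y to its left, z up, the work surface at z = 0. Lengths are in mm, angles in rad, forces in N, time in s.
With the tool pointing down it reaches from about 350 to 875 mm from the base axis. Payload 4.2 kg.
Tool frame: the origin (TCP) lies between the finger pads; the fingertips stand 17 mm ahead of it and the grasp point (between the pads) lies 2 mm behind it; z points along the fingers, y is the line along which they close (so a half turn about z gives the same grasp; the last joint's range is limited). The gripper opens to 85 mm and grips with 20 to 120 N. Pads are 22 mm wide; open, the fingers measure 114 mm over their backs; the gripper's body (76 mm by 85 mm) begins 54 mm behind the grasp point. The pads swing forward as they close: fully open they stand 13 mm farther back than shut.
Start: joints at [-1.011, 0.385, 0.008, 0, -1.194, -0.259], TCP at [185.193, -596.911, 248.312] pointing down, gripper open.
Joint ranges: [-3.14, 3.14], [-1.21, 2.06], [-1.07, 1.41], [-3.16, 2.05], [-2.99, -0.16], [-3.1, 3.1]. Speed limits (rad/s): [2.79, 2.79, 3.14, 3.14, 3.14, 3.14].

### API

Orientations are given as a unit quaternion [x, y, z, w].
In Python, from bench import arm gives the robot as it stands.
- The arm moves only by the shell command python3 jog.py 'ROWS' [OPENING]. ROWS is rows parted by semicolons, their numbers by spaces, 1 to 10 of them, each of 6 numbers: dx, dy, dz in mm, then a rotation vector rx, ry, rz in rad; each row is the pose to reach, as a shift and turn from the pose commanded when the command began, along the tool's axes at that moment; what a row does not reach only later rows make up. A row lasts 1/10 s, in which the tool goes at most 50 mm and 0.15 rad, less where a joint would pass 70% of its speed; a pose out of reach is approached as far as the arm can. OPENING is the finger opening in mm, set as the command begins (- or left out keeps the last). The fingers move at their own pace and stop on an object; the grip force is fixed at half the most. Time passes only in rows, so rows that do not move let the fingers close. It prints the time, the measured TCP pose, the force, the opening and the grip force at its end.
- arm.read_state(): the state, without advancing time (a new reading comes with each control period).
- arm.get_image(name): name is "scene" or "top" or "wrist"; returns the picture (480x640x3 uint8, blue, green, red); there is no depth.
- arm.get_calibration(name): a dict with "K" (3x3 intrinsics, pixels), "rvec" (rotation vector, rad) and "tvec" (3), from world to camera coordinates, as OpenCV has them. Camera axes: x right, y down, z forward; pixel columns grow to the right and rows downward; lengths in mm; the calibration is good to about 2 mm. A picture is of the moment at which its call begins: read the wrist's pose just before it. get_calibration takes no time and is no camera call; for the wrist camera it gives the pose at the moment of the call.
- arm.job_done(): hands the job in; it is judged then, once.
The state is a dict: "clock": time; "joints": joint angles; "joint_vel": joint speeds; "joint_efforts": joint torques, N m; "position": TCP position; "ee_rot": TCP orientation; "contact_force": force on the tool from outside, world axes, zero at the start; "wrist_torque": the same for the moment, N m; "gripper_width": finger opening in mm; "grasp_force": force on a finger pad.
Only numpy, scipy, OpenCV 4.12 (cv2) and the standard library are available. Lean on these libraries where they do the work, as an engineer would, in place of code of your own. Each camera call takes 0.05 s, during which the arm holds its last target. There are 200 camera calls.

### The job

The little stapler has ended up behind the three potted plants in front of the CDs. Move all three pots onto the metal plant tray, and with them waiting there lay the stapler flat in the middle of the empty bay of the wooden desk organiser. Then stand each pot back in the middle of its own saucer, the one it came from; keep the pots upright throughout so that no soil spills.

Things in the scene. Friction and masses are not known exactly. Their poses are not given: they have to be found in the camera images.
- pot_low: Wide, low, round terracotta pot with a ball cactus, loose, 0.14 to 0.28 kg. Rim 64 mm in diameter, an upright band 18 mm high, to grip it by; pot 46 mm high, foot 46 mm in diameter; the cactus (42 mm wide) rises 32 mm above the rim. Origin: centre of the underside, z up. It starts in saucer_low.
- pot_square: Square terracotta pot with two column cacti, loose, 0.14 to 0.28 kg. Rim 54 x 54 mm, an upright band 18 mm high, to grip it by across flat sides; pot 54 mm high, foot 44 x 44 mm; the plants rise 34 mm above the rim. Origin: centre of the underside; x and y at right angles to its flat sides, z up. It starts in saucer_square, roughly square to it.
- pot_tall: Tall, narrow, round terracotta pot with an aloe, loose, 0.12 to 0.24 kg. Rim 48 mm in diameter, an upright band 18 mm high, to grip it by; pot 66 mm high, foot 36 mm in diameter; the aloe (42 mm wide) rises 30 mm above the rim. Origin: centre of the underside, z up. It starts in saucer_tall.
- saucer_low: The large round terracotta saucer, home of pot_low; does not move. 70 mm in diameter over the rim, rim 9 mm high and 3 mm thick, floor 4 mm above the desk and 62 mm wide. Origin: centre of the underside, on the desk. The saucers stand round the stapler: one towards the robot, one beyond each end of it; which is where differs every time.
- saucer_square: The square terracotta saucer, home of pot_square; does not move. 66 x 66 mm outside, rim 9 mm high and 3 mm thick, floor 4 mm above the desk and 60 x 60 mm. Origin: centre of the underside, on the desk; x and y at right angles to its sides.
- saucer_tall: The small round terracotta saucer, home of pot_tall; does not move. 58 mm in diameter over the rim, rim 9 mm high and 3 mm thick, floor 4 mm above the desk and 50 mm wide. Origin: centre of the underside, on the desk. Every pot is close to the stapler on one side, but free for the fingers on the two sides square to the line from pot to stapler.
- stapler: Small grey and black stapler, loose, 0.07 to 0.12 kg, 66 long, 26 wide, 42 mm high, flat on the desk, roughly crosswise to the robot. Origin: centre of the underside, x along its length to the mouth, z up. Grip across its width, upper half: saucer rims (9 mm high) stand close beside it. A fixed tray of CDs (57 mm high, 280 wide, 158 deep) begins 76 mm behind its middle.
- plant_tray: Shallow bare steel tray, 286 mm along its x, 116 mm along its y, floor 3 mm above the desk, rim 12 mm high and 3 mm thick; does not move. On the left or the right of the pots, x pointing roughly away from the robot. Origin: centre of the underside. Room for the three pots in a row along x, 80 mm apart.
- stapler_bay (a point): Centre of the floor of the empty bay in the wooden organiser (236 x 138 x 12 mm, does not move), on the other side of the pots from the plant tray. Bay 107 mm along x, 66 mm along y inside, floor 4 mm and walls 12 mm above the desk; the stapler lies along x, either way round. Its neighbours hold sticky notes (top 14 mm above the desk) and pens (13 mm).

How it is judged:
By the outcome, as a careful person would: the job done as asked, in the order asked, and still so for the second after the job is handed in, with the robot touching nothing.
It also fails if it takes over 136 s, if anything falls off the work surface, if the arm or the gripper's body presses on something with over 40 N, if the wrist force passes 120 N, or if a joint passes its speed limit or range.

## Working session

There is one attempt and no reset: what is moved stays moved. The work goes in short steps, Python scripts to look and compute and a shell command to move; the robot and the scene stay as the last step left them, time stands still between calls to the robot, and variables do not carry over. Pictures are saved under pics/ and viewed, at most 14 in all, crops included, and the job is handed in when it is done.

```bash
ls; mkdir -p pics; python3 - <<'E'
from bench import arm
import cv2
for n in("scene","top"):
    cv2.imwrite(f"pics/{n}0.png",arm.get_image(n))
    c=arm.get_calibration(n);print(n,c)
print(arm.get_calibration("wrist"));print(arm.read_state())
E
```

```text
bench.py
jog.py
pics
scene {'K': array([[509.907559  ,   0.        , 322.46256   ],
       [  0.        , 509.907559  , 241.02449272],
       [  0.        ,   0.        ,   1.        ]]), 'rvec': array([ 0.83589129,  2.78129879, -0.72124523]), 'tvec': array([ 459.14405825, -246.7976984 , 1188.60291776])}
top {'K': array([[470.88423616,   0.        , 321.87992535],
       [  0.        , 470.88423616, 241.53615477],
       [  0.        ,   0.        ,   1.        ]]), 'rvec': array([ 2.13065889, -2.15889901,  0.19387974]), 'tvec': array([  4.49984608, 535.34566704, 787.64393901])}
{'K': array([[363.32444281,   0.        , 314.3788508 ],
       [  0.        , 363.32444281, 238.16551129],
       [  0.        ,   0.        ,   1.        ]]), 'rvec': array([-1.74535021, -2.36730218, -0.3651933 ]), 'tvec': array([623.32316243, -39.85155914, 379.8192181 ])}
{'clock': 0.1, 'joints': array([-1.01139594e+00,  3.85478148e-01,  6.74813302e-03, -4.15890620e-04,
       -1.19399368e+00, -2.58594815e-01]), 'joint_vel': array([-0.00138504, -0.0022182 ,  0.00321694,  0.00210688, -0.00124939,
       -0.00130964]), 'joint_efforts': array([-8.52318681e-04, -3.93318093e+01,  1.88928956e+01,  4.19803038e+00,
       -2.59328182e-03,  4.95930763e-06]), 'position': array([ 185.04518721, -596.46485959,  247.32906525]), 'ee_rot': array([-1.49760478e-01,  9.88721818e-01,  9.61065929e-04, -2.05906010e-04]), 'contact_force': array([ 0.43272489, -0.01372776, -0.04276971]), 'wrist_torque': array([-0.00775207,  0.02832383,  0.00650088]), 'grasp_force': 0.0, 'gripper_width': 85.23669151044673}
```
View pics/scene0.png

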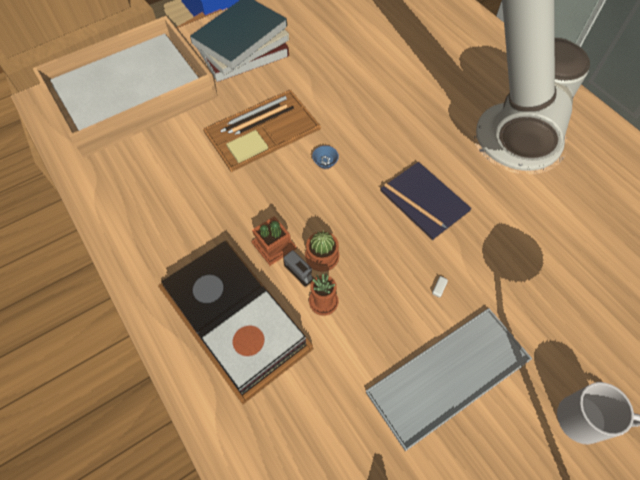

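View pics/top0.png

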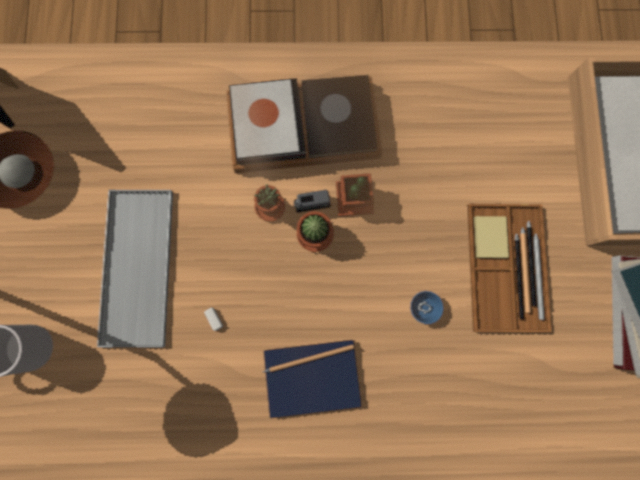

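The scene picture shows the pots around (300,260), with the organiser (262,130) and tray (447,375). In the top picture pot_tall is at (268,202), stapler (313,201), pot_square (355,193), pot_low (314,231), tray (137,270) and the bay near (493,300).

```bash
cat > h.py <<'E'
import numpy as np,cv2
from scipy.spatial.transform import Rotation as R
def P(c,uv,z):
    "pixel -> world at height z"
    Rm=cv2.Rodrigues(np.array(c["rvec"]))[0];o=-Rm.T@c["tvec"]
    d=Rm.T@np.linalg.inv(c["K"])@np.array([uv[0],uv[1],1.]);return o+d*(z-o[2])/d[2]
def proj(c,X): return cv2.projectPoints(np.float64(X).reshape(-1,3),c["rvec"],c["tvec"],c["K"],None)[0].reshape(-1,2)
def tri(cs,uvs):
    "least-squares ray intersection, and miss distance"
    A=0;b=0;L=[]
    for c,uv in zip(cs,uvs):
        Rm=cv2.Rodrigues(np.array(c["rvec"]))[0];o=-Rm.T@c["tvec"]
        d=Rm.T@np.linalg.inv(c["K"])@np.array([uv[0],uv[1],1.]);d/=np.linalg.norm(d)
        M=np.eye(3)-np.outer(d,d);A=A+M;b=b+M@o;L.append((M,o))
    X=np.linalg.solve(A,b);return X.round(1),max(np.linalg.norm(M@(X-o)) for M,o in L).round(1)
def delta(pos,rot,goal,yaw=None):
    "shift in tool axes to world goal; yaw= desired angle of the closing line (tool y) in world, rad, tool pointing down"
    T=R.from_quat(rot);d=T.inv().apply(np.array(goal)-pos)
    out=[d.round(1)]
    if yaw is not None:
        y=np.array([np.cos(yaw),np.sin(yaw),0]);y0=T.as_matrix()[:,1]
        if y@y0<0:y=-y
        z=np.array([0,0,-1.]);G=R.from_matrix(np.c_[np.cross(y,z),y,z])
        out.append((T.inv()*G).as_rotvec().round(4))
    return out
E
python3 - <<'E'
from bench import arm
from h import *
c=arm.get_calibration("top");s=arm.get_calibration("scene")
for n,uv,z in [("tall",(267,195),66),("sq",(355,185),54),("low",(314,226),50),("stap",(313,200),40),("bay",(493,301),4),("tray",(137,270),3)]:
    print(n,P(c,uv,z).round())
for n,cc,uv in [("tray TL",c,(110,192)),("TR",c,(172,192)),("BL",c,(100,346)),("BR",c,(167,347)),("orgTL",c,(468,206)),("TR",c,(545,206)),("BL",c,(476,331)),("BR",c,(550,331))]:print(n,P(cc,uv,12).round())
im=cv2.imread("pics/top0.png")
a=cv2.resize(im[160:265,230:390],None,fx=5,fy=5,interpolation=cv2.INTER_CUBIC);cv2.imwrite("pics/topc.png",a[:, :800])
E
```

```text
tall [615.  92.  66.]
sq [635. -63.  54.]
low [562.  11.  50.]
stap [612.  12.  40.]
bay [ 428. -314.    4.]
tray [493. 334.   3.]
tray TL [638. 388.  12.]
TR [637. 274.  12.]
BL [359. 389.  12.]
BR [356. 272.  12.]
orgTL [ 605. -277.   12.]
TR [ 603. -422.   12.]
BL [ 375. -276.   12.]
BR [ 373. -410.   12.]
```

View pics/topc.png

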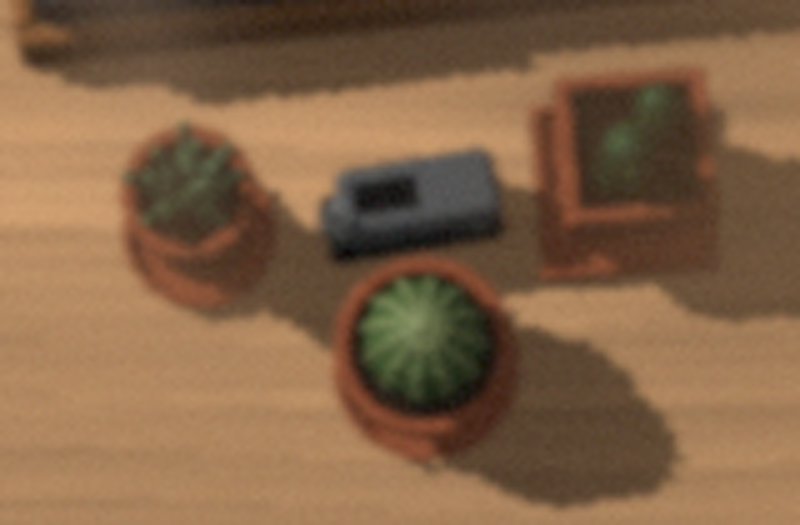

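The crop (5x, origin 230,160) shows pot_tall's rim centre at about (186,188), pot_low's at (425,345), pot_square's at (635,145), and the stapler from (330,220) to (495,170). Next I'll get a wrist view.

```bash
python3 - <<'E'
from bench import arm
from h import *
c=arm.get_calibration("wrist");s=arm.read_state()
Rm=cv2.Rodrigues(c["rvec"])[0];o=-Rm.T@c["tvec"];T=R.from_quat(s["ee_rot"])
print("cam in tool",T.inv().apply(o-s["position"]),"axis in tool",T.inv().apply(Rm[2]))
print(delta(s["position"],s["ee_rot"],[520,10,330],np.pi/2))
E
```

```text
cam in tool [  75.88519379    0.43987353 -125.31725229] axis in tool [-2.99597398e-01  6.56513048e-04  9.54065495e-01]
[array([-499.5,  480.2,  -81.8]), array([ 0.0019, -0.0004,  0.3007])]
```

```bash
R='-494 430 -32 0.002 0 0.301'; python3 jog.py '-494 430 -32 0.002 0 0.301;-494 430 -32 0.002 0 0.301;-494 430 -32 0.002 0 0.301;-494 430 -32 0.002 0 0.301;-494 430 -32 0.002 0 0.301;-494 430 -32 0.002 0 0.301;-494 430 -32 0.002 0 0.301;-494 430 -32 0.002 0 0.301;-494 430 -32 0.002 0 0.301;-494 430 -32 0.002 0 0.301'
```

```text
clock: 1.1
position: [445.7, -174.3, 272.5]
ee_rot: [0.0, 1.0, -0.001, 0.0]
contact_force: [1.0, -1.7, 0.4]
gripper_width: 85.2
grasp_force: 0.0
```

```bash
python3 jog.py '-80 130 -8 0 0 0;-80 130 -8 0 0 0;-80 130 -8 0 0 0;-80 130 -8 0 0 0;-80 130 -8 0 0 0;-80 130 -8 0 0 0'; cat >> h.py <<'E'
def snap(n):
    from bench import arm; import pickle
    c=arm.get_calibration("wrist");im=arm.get_image("wrist");cv2.imwrite(f"pics/{n}.png",im);pickle.dump(c,open(f"pics/{n}.pkl","wb"));return c
def cal(n):
    import pickle;return pickle.load(open(f"pics/{n}.pkl","rb"))
E
python3 -c "
from h import *;snap('w1')"
python3 jog.py '0 100 0 0 0 0;0 100 0 0 0 0;0 100 0 0 0 0;0 100 0 0 0 0;0 100 0 0 0 0'
python3 -c "
from h import *;snap('w2')"
```

```text
clock: 1.7
position: [524.6, -46.9, 279.8]
ee_rot: [0.0, 1.0, -0.001, -0.001]
contact_force: [0.0, -0.6, 0.4]
gripper_width: 85.3
grasp_force: 0.0
clock: 2.25
position: [525.0, 52.3, 280.2]
ee_rot: [0.001, 1.0, -0.001, 0.0]
contact_force: [0.2, 0.4, -0.2]
gripper_width: 85.1
grasp_force: 0.0
```

View pics/w1.png

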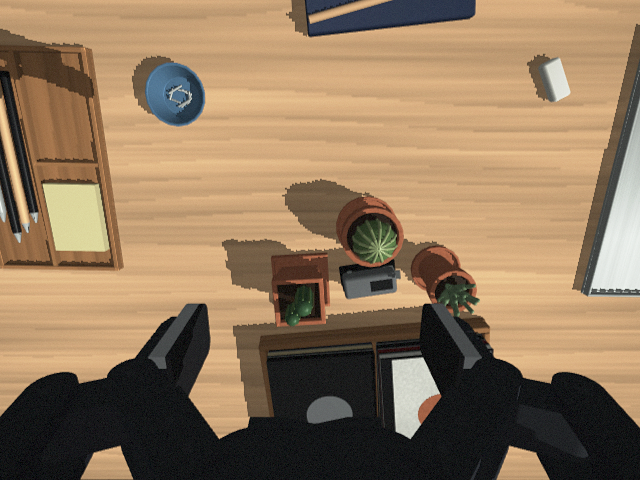

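View pics/w2.png

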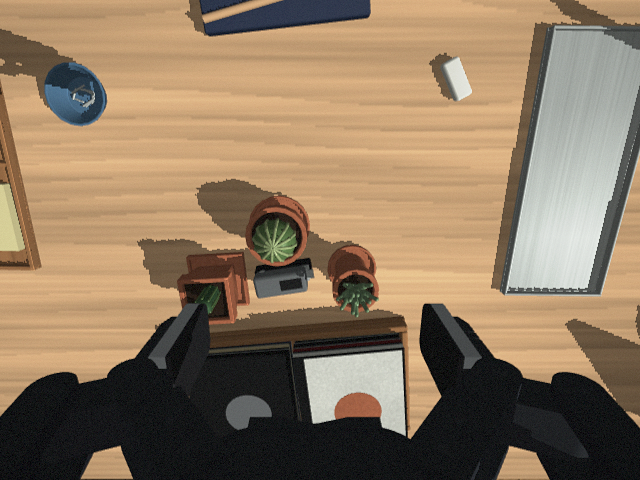

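w1 and w2 show all pots, with pot_low's rim at about (376,241)/(275,240), pot_square's at (300,302)/(207,297) and pot_tall's at (455,288)/(357,290). The saucers stick out toward the robot. I'll enlarge both.

```bash
python3 - <<'E'
import cv2
for n,x in(("w1",262),("w2",170)):
    im=cv2.imread(f"pics/{n}.png")[188:338,x:x+220]
    a=cv2.resize(im,None,fx=3.6,fy=3.6,interpolation=cv2.INTER_CUBIC);cv2.imwrite(f"pics/{n}c.png",a);print(a.shape)
E
```

```text
(540, 792, 3)
(540, 792, 3)
```

View pics/w1c.png

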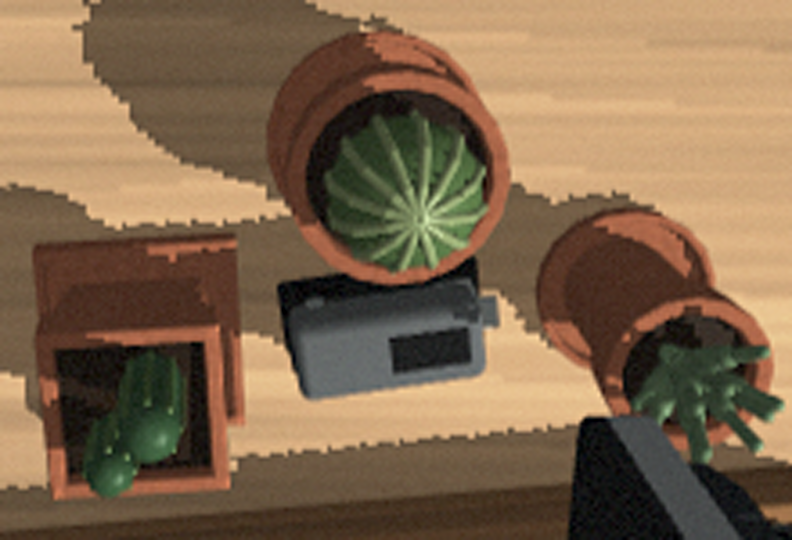

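View pics/w2c.png

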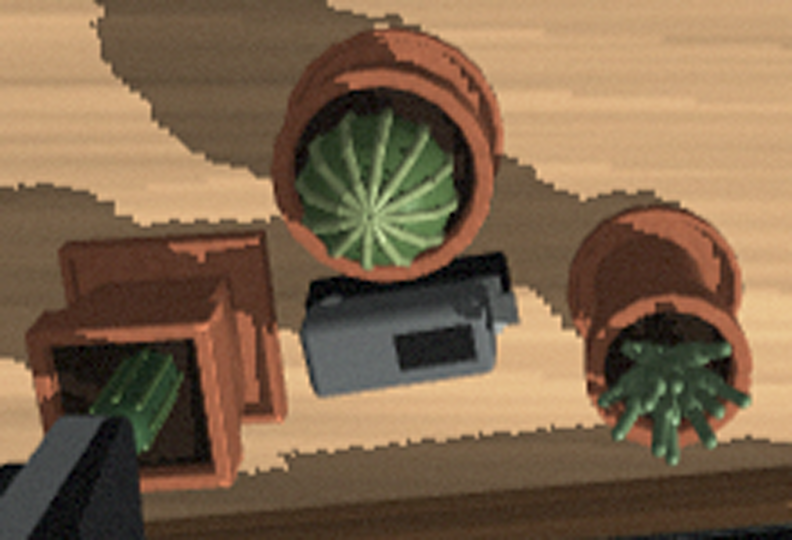

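The crops (3.6x; origins (262,188) and (170,188)) give these rims: low L288 R510 T70 B284 / L274 R495 T67 B282, tall R775 T292 / L586 R751 T293 B445, and the square's corners at (38,338),(220,325),(232,490),(55,499). I'll fit models to these extremes.

```bash
cat >> h.py <<'E'
from scipy.optimize import least_squares
def circ(X,r): 
    t=np.linspace(0,2*np.pi,180);return np.c_[X[0]+r*np.cos(t),X[1]+r*np.sin(t),X[2]+0*t]
def fitc(obs,r,x0,fixz=False):
    "obs: list of (cal, {'L':u,'R':u,'T':v,'B':v}) of full-picture pixels; circle radius r; -> x,y,z"
    def f(p):
        X=[p[0],p[1],x0[2] if fixz else p[2]];o=[]
        for c,e in obs:
            q=proj(c,circ(X,r));b=dict(L=q[:,0].min(),R=q[:,0].max(),T=q[:,1].min(),B=q[:,1].max());o+=[b[k]-e[k] for k in e]
        return o
    s=least_squares(f,x0[:2] if fixz else x0);return s.x.round(1),np.round(s.fun,1)
def crop(x,y,k,**e): return {a:v/k+(x if a in"LR" else y) for a,v in e.items()}
E
python3 - <<'E'
from h import *
a,b=cal("w1"),cal("w2");A=(262,188,3.6);B=(170,188,3.6)
print("low",fitc([(a,crop(*A,L=288,R=510,T=70,B=284)),(b,crop(*B,L=274,R=495,T=67,B=282))],32,[560,11,50]))
print("tall",fitc([(a,crop(*A,R=775,T=292)),(b,crop(*B,L=586,R=751,T=293,B=445))],24,[610,92,70]))
print("slow",fitc([(a,crop(*A,L=268,T=32)),(b,crop(*B,R=502,T=28))],35,[560,11,9]),fitc([(a,crop(*A,L=268,T=32)),(b,crop(*B,R=502,T=28))],35,[560,11,9],True))
print("stall",fitc([(a,crop(*A,L=538,T=212,R=717)),(b,crop(*B,L=569,R=742,T=207))],29,[610,92,9]))
pa=lambda p:(p[0]/3.6+262,p[1]/3.6+188);pb=lambda p:(p[0]/3.6+170,p[1]/3.6+188)
for p,q in [((38,338),(30,345)),((220,325),(212,333)),((232,490),(222,487)),
  ((33,245),(62,243)),((237,236),(268,231)),((243,425),(286,417)),((303,398),(315,396)),((485,373),(495,367)),((278,285),(310,283)),((478,262),(507,255))]:
    print(tri([a,b],[pa(p),pb(q)]))
print("sqrim z58",[P(a,pa(p),58).round(1)[:2] for p in [(38,338),(220,325),(232,490),(55,499)]])
print("sqsau z9",[P(a,pa(p),9).round(1)[:2] for p in [(33,245),(237,236),(243,425)]],[P(b,pb(p),9).round(1)[:2] for p in [(62,243),(268,231),(286,417)]])
# tray corners (rim, outer) from w2 & top
print("tray w2",[P(b,u,12).round(1)[:2] for u in[(505,293),(600,294),(547,26)]])
print("org w1",[P(a,u,12).round(1)[:2] for u in[(88,47),(120,267)]])
E
```

```text
low (array([560.5,  13.8,  46.8]), array([-0.2,  0.2,  0.1, -0.1, -0.3,  0.3,  0.3, -0.3]))
tall (array([611. ,  94.8,  68.2]), array([-0.3,  0.5, -0.5,  0.8, -0.6,  0.1]))
slow (array([556. ,  12.3,  27.7]), array([ 0. , -0.2, -0. ,  0.2])) (array([559.6,  12.7]), array([-0.6, -0.2,  0.6,  0.2]))
stall (array([612.5,  97.1,   6.8]), array([ 0.1, -0.3, -0.3, -0.4,  0.6,  0.3]))
(array([607.6, -90.4,  55.2]), np.float64(1.3))
(array([604.2, -37.3,  54. ]), np.float64(1.5))
(array([647.4, -34. ,  70. ]), np.float64(0.0))
(array([596.6, -97.5,   2.8]), np.float64(0.0))
(array([594.4, -30.6,  -1.3]), np.float64(0.4))
(array([661.7, -28. ,   1.6]), np.float64(0.9))
(array([634.2, -11.1,  38.1]), np.float64(0.1))
(array([625.3,  44.8,  37.6]), np.float64(0.5))
(array([610.9, -17. ,   2.3]), np.float64(0.1))
(array([601.5,  48.3,   3.5]), np.float64(0.7))
sqrim z58 [array([604.9, -90.1]), array([600.8, -37.5]), array([654.6, -33.5]), array([657.6, -86.8])]
sqsau z9 [array([594.3, -96.7]), array([591.2, -31. ]), array([658.9, -28.3])] [array([594.3, -95.2]), array([590.3, -28.5]), array([656.8, -26.4])]
tray w2 [array([641.3, 279.4]), array([642.7, 392.7]), array([359.7, 276. ])]
org w1 [array([ 376.4, -267. ]), array([ 606.7, -272.8])]
```

```bash
python3 jog.py '-35 -39 110 0 0 0;-35 -39 110 0 0 0;-35 -39 110 0 0 0;-35 -39 110 0 0 0;-35 -39 110 0 0 0' 85
```

```text
clock: 2.8
position: [560.8, 13.4, 170.8]
ee_rot: [0.001, 1.0, -0.001, 0.0]
contact_force: [0.1, 0.6, 0.6]
gripper_width: 85.4
grasp_force: 0.0
```

```bash
python3 jog.py '0 0 50 0 0 0;0 0 95 0 0 0;0 0 120 0 0 0;0 0 136 0 0 0;0 0 136 0 0 0' && python3 jog.py '0 0 0 0 0 0;0 0 0 0 0 0;0 0 0 0 0 0;0 0 0 0 0 0;0 0 0 0 0 0;0 0 0 0 0 0' 40
```

```text
clock: 3.3
position: [560.2, 14.3, 34.0]
ee_rot: [-0.0, 1.0, -0.001, -0.0]
contact_force: [-0.5, -0.1, 0.3]
gripper_width: 85.2
grasp_force: 0.0
clock: 3.9
position: [562.3, 14.7, 37.0]
ee_rot: [-0.0, 1.0, -0.0, 0.003]
contact_force: [-0.7, 0.5, 7.0]
gripper_width: 62.3
grasp_force: 66.0
```

```bash
python3 jog.py '0 0 -30 0 0 0;0 0 -70 0 0 0;0 0 -105 0 0 0;20 40 -110 0 0 0;40 88 -110 0 0 0;60 132 -110 0 0 0;80 176 -110 0 0 0;100 220 -110 0 0 0;120 264 -110 0 0 0;144 318 -110 0 0 0' && python3 jog.py '0 0 0 0 0 0;0 0 0 0 0 0;0 0 0 0 0 0;0 0 0 0 0 0'
```

```text
clock: 4.9
position: [418.8, 325.7, 144.5]
ee_rot: [0.0, 1.0, -0.0, 0.001]
contact_force: [1.3, 1.0, -2.1]
gripper_width: 62.5
grasp_force: 66.6
clock: 5.3
position: [420.5, 322.9, 143.7]
ee_rot: [0.001, 1.0, -0.001, 0.0]
contact_force: [0.2, 0.2, -2.4]
gripper_width: 62.9
grasp_force: 66.5
```

```bash
python3 jog.py '0 10 40 0 0 0;1 10 80 0 0 0;1 10 98 0 0 0;1 10 105 0 0 0;1 10 107 0 0 0;1 10 107 0 0 0' && python3 jog.py '0 0 0 0 0 0;0 0 0 0 0 0;0 0 0 0 0 0;0 0 0 0 0 0' 85
```

```text
clock: 5.9
position: [420.1, 334.2, 37.4]
ee_rot: [0.0, 1.0, -0.0, 0.001]
contact_force: [0.6, 0.0, -1.5]
gripper_width: 62.1
grasp_force: 66.8
clock: 6.3
position: [419.4, 334.2, 37.1]
ee_rot: [0.0, 1.0, -0.0, 0.001]
contact_force: [-0.6, 0.4, 0.2]
gripper_width: 85.0
grasp_force: 0.0
```

```bash
python3 jog.py '0 0 -50 0 0 0;0 0 -100 0 0 0;0 0 -130 0 0 0' && python3 - <<'E'
from bench import arm
from h import *
s=arm.read_state();print(s["joints"].round(2),delta(s["position"],s["ee_rot"],[611,95,170]))
E
```

```text
clock: 6.6
position: [420.1, 335.3, 170.4]
ee_rot: [-0.0, 1.0, 0.001, 0.002]
contact_force: [1.5, -0.3, -1.0]
gripper_width: 85.2
grasp_force: 0.0
[ 0.98  0.31 -0.32  0.   -0.94 -2.55] [array([-190.7, -240.4,    0.8])]
```

```bash
python3 jog.py '-191 -240 0 0 0 -1.64;-191 -240 0 0 0 -1.64;-191 -240 0 0 0 -1.64;-191 -240 0 0 0 -1.64;-191 -240 0 0 0 -1.64;-191 -240 0 0 0 -1.64;-191 -240 0 0 0 -1.64;-191 -240 0 0 0 -1.64;-191 -240 0 0 0 -1.64;-191 -240 0 0 0 -1.64' 75 && python3 jog.py '0 0 0 0 0 -0.14;0 0 0 0 0 -0.14;0 0 0 0 0 -0.14' && python3 - <<'E'
from bench import arm
from h import *
s=arm.read_state();print(s["joints"].round(2),delta(s["position"],s["ee_rot"],[611,95,56],3.21))
E
```

```text
clock: 7.6
position: [610.1, 93.5, 166.8]
ee_rot: [-0.652, 0.758, -0.001, -0.001]
contact_force: [-0.0, 0.1, -0.5]
gripper_width: 75.1
grasp_force: 0.0
clock: 7.9
position: [610.0, 94.2, 167.1]
ee_rot: [-0.701, 0.713, -0.001, -0.001]
contact_force: [0.3, 0.2, -0.4]
gripper_width: 75.0
grasp_force: 0.0
[ 0.42  0.44 -0.13  0.   -1.01 -0.43] [array([ -1.1,  -0.9, 111.1]), array([-0.0003, -0.0019, -0.0855])]
```

```bash
python3 jog.py '-1 -1 45 0 0 -0.085;-1 -1 85 0 0 -0.085;-1 -1 105 0 0 -0.085;-1 -1 112 0 0 -0.085;-1 -1 112 0 0 -0.085' && python3 jog.py '0 0 0 0 0 0;0 0 0 0 0 0;0 0 0 0 0 0;0 0 0 0 0 0;0 0 0 0 0 0;0 0 0 0 0 0' 30
```

```text
clock: 8.4
position: [610.9, 94.8, 54.3]
ee_rot: [0.731, -0.682, 0.001, 0.001]
contact_force: [-0.7, -0.3, 0.4]
gripper_width: 74.8
grasp_force: 0.0
clock: 9.0
position: [612.0, 95.2, 57.1]
ee_rot: [0.732, -0.682, 0.002, -0.001]
contact_force: [-2.2, -0.1, 6.1]
gripper_width: 46.5
grasp_force: 61.1
```

```bash
python3 jog.py '0 0 -35 0 0 0;0 0 -75 0 0 0;0 0 -110 0 0 0;0 0 -110 0 0 0' && python3 - <<'E'
from bench import arm
from h import *
s=arm.read_state();print(delta(s["position"],s["ee_rot"],[499,333.5,165],1.577))
E
```

```text
clock: 9.4
position: [614.3, 96.0, 171.4]
ee_rot: [0.732, -0.681, 0.004, -0.005]
contact_force: [0.7, -0.5, -1.4]
gripper_width: 46.2
grasp_force: 62.3
[array([-245.1,   98.1,    5.4]), array([-0.0107, -0.0087, -1.5055])]
```

```bash
python3 jog.py '-60 24 0 0 0 0.15;-110 44 0 0 0 0.3;-150 60 0 0 0 0.45;-190 76 0 0 0 0.6;-220 88 0 0 0 0.75;-245 98 0 0 0 0.9;-245 98 0 0 0 1.05;-245 98 0 0 0 1.2;-245 98 0 0 0 1.35;-245 98 0 0 0 1.5' && python3 jog.py '0 0 0 0 0 0.136;0 0 0 0 0 0.136;0 0 0 0 0 0.136' && python3 - <<'E'
from bench import arm
from h import *
s=arm.read_state();print(delta(s["position"],s["ee_rot"],[499,333.5,56.5],1.577))
E
```

```text
clock: 10.4
position: [495.2, 332.3, 163.3]
ee_rot: [-0.091, 0.996, -0.001, -0.001]
contact_force: [-0.6, 0.1, -2.7]
gripper_width: 46.3
grasp_force: 62.4
clock: 10.7
position: [495.7, 332.3, 163.8]
ee_rot: [-0.028, 1.0, -0.001, -0.0]
contact_force: [0.2, 0.3, -1.0]
gripper_width: 46.4
grasp_force: 62.4
[array([ -3.5,   1.3, 107.3]), array([-0.0025, -0.0008,  0.0496])]
```

```bash
python3 jog.py '-3 1 40 0 0 0.05;-3 1 80 0 0 0.05;-3 1 98 0 0 0.05;-3 1 105 0 0 0.05;-3 1 107 0 0 0.05;-3 1 107 0 0 0.05' && python3 jog.py '0 0 0 0 0 0;0 0 0 0 0 0;0 0 0 0 0 0;0 0 0 0 0 0' 80 && python3 jog.py '0 0 -50 0 0 0;0 0 -100 0 0 0;0 0 -115 0 0 0' 70 && python3 - <<'E'
from bench import arm
from h import *
s=arm.read_state();print(s["joints"].round(2),delta(s["position"],s["ee_rot"],[629,-62,165],3.207))
E
```

```text
clock: 11.3
position: [499.6, 334.1, 58.4]
ee_rot: [-0.002, 1.0, -0.0, 0.001]
contact_force: [-0.1, -0.4, -1.8]
gripper_width: 46.5
grasp_force: 62.4
clock: 11.7
position: [499.3, 333.8, 58.3]
ee_rot: [-0.002, 1.0, -0.0, 0.001]
contact_force: [0.9, -0.3, -1.0]
gripper_width: 79.9
grasp_force: 0.0
clock: 12.0
position: [501.4, 335.6, 179.0]
ee_rot: [-0.002, 1.0, 0.002, 0.004]
contact_force: [0.6, 0.3, -0.4]
gripper_width: 69.9
grasp_force: 0.0
[ 0.86  0.4  -0.15  0.   -1.01 -2.43] [array([-125.6, -398.3,   13.2]), array([0.0107, 0.0035, 1.51  ])]
```

```bash
python3 jog.py '-126 -398 10 0 0 -1.63;-126 -398 10 0 0 -1.63;-126 -398 10 0 0 -1.63;-126 -398 10 0 0 -1.63;-126 -398 10 0 0 -1.63;-126 -398 10 0 0 -1.63;-126 -398 10 0 0 -1.63;-126 -398 10 0 0 -1.63;-126 -398 10 0 0 -1.63;-126 -398 10 0 0 -1.63' 72 && python3 jog.py '0 0 0 0 0 -0.13;0 0 0 0 0 -0.13;0 0 0 0 0 -0.13;0 0 0 0 0 -0.13' && python3 - <<'E'
from bench import arm
from h import *
s=arm.read_state();print(delta(s["position"],s["ee_rot"],[629,-62,44],3.207))
E
```

```text
clock: 13.0
position: [627.0, -68.6, 163.0]
ee_rot: [-0.655, 0.755, -0.001, -0.001]
contact_force: [-0.8, 0.5, -0.4]
gripper_width: 72.3
grasp_force: 0.0
clock: 13.4
position: [626.3, -63.5, 163.5]
ee_rot: [-0.703, 0.712, -0.001, -0.001]
contact_force: [-0.5, 0.3, 0.3]
gripper_width: 71.7
grasp_force: 0.0
[array([ -1.8,  -2.6, 119.5]), array([-0.0004, -0.002 , -0.0783])]
```

```bash
python3 jog.py '-2 -2.5 45 0 0 -0.078;-2 -2.5 90 0 0 -0.078;-2 -2.5 110 0 0 -0.078;-2 -2.5 119.5 0 0 -0.078;-2 -2.5 119.5 0 0 -0.078' && python3 jog.py '0 0 0 0 0 0;0 0 0 0 0 0;0 0 0 0 0 0;0 0 0 0 0 0;0 0 0 0 0 0;0 0 0 0 0 0' 35
```

```text
clock: 13.9
position: [628.5, -61.9, 42.9]
ee_rot: [0.73, -0.683, 0.0, 0.001]
contact_force: [-0.8, -0.3, -0.5]
gripper_width: 71.6
grasp_force: 0.0
clock: 14.5
position: [630.2, -61.8, 45.9]
ee_rot: [0.73, -0.683, 0.002, -0.001]
contact_force: [-0.7, 2.1, 5.8]
gripper_width: 53.0
grasp_force: 65.5
```

```bash
python3 jog.py '0 0 -35 0 0 0;0 0 -75 0 0 0;0 0 -115 0 0 0;0 0 -115 0 0 0' && python3 - <<'E'
from bench import arm
from h import *
s=arm.read_state();print(delta(s["position"],s["ee_rot"],[579,334,165],1.577))
E
```

```text
clock: 14.9
position: [632.3, -61.9, 165.6]
ee_rot: [0.73, -0.683, 0.005, -0.004]
contact_force: [0.8, -0.7, -1.4]
gripper_width: 53.2
grasp_force: 64.8
[array([-398.6,   26.6,   -0.7]), array([-0.0086, -0.012 , -1.5097])]
```

```bash
python3 jog.py '-40 3 0 0 0 0.15;-85 6 0 0 0 0.3;-130 9 0 0 0 0.45;-175 12 0 0 0 0.6;-220 15 0 0 0 0.75;-265 18 0 0 0 0.9;-310 21 0 0 0 1.05;-350 23 0 0 0 1.2;-380 25 0 0 0 1.35;-398 26 0 0 0 1.5' && python3 jog.py '0 0 0 0 0 0.132;0 0 0 0 0 0.132;0 0 0 0 0 0.132;0 0 0 0 0 0.132' && python3 - <<'E'
from bench import arm
from h import *
s=arm.read_state();print(delta(s["position"],s["ee_rot"],[579,334,45.5],1.577))
E
```

```text
clock: 15.9
position: [575.2, 335.7, 156.5]
ee_rot: [-0.072, 0.997, -0.001, -0.001]
contact_force: [0.9, -0.7, -1.8]
gripper_width: 53.0
grasp_force: 64.6
clock: 16.3
position: [576.4, 332.7, 157.6]
ee_rot: [-0.009, 1.0, -0.001, -0.0]
contact_force: [1.4, -1.0, -1.7]
gripper_width: 53.0
grasp_force: 64.6
[array([ -2.7,   1.5, 112.1]), array([-0.0024, -0.0005,  0.0122])]
```

Then lower, release, lift and move to a viewpoint over the saucers and stapler.

```bash
python3 jog.py '-2 1 40 0 0 0;-2 1 80 0 0 0;-2 1 102 0 0 0;-2 1 110 0 0 0;-2 1 111.5 0 0 0;-2 1 111.5 0 0 0' && python3 jog.py '0 0 0 0 0 0;0 0 0 0 0 0;0 0 0 0 0 0;0 0 0 0 0 0' 80 && python3 jog.py '0 0 -50 0 0 0;0 0 -100 0 0 0;30 -60 -140 0 0 0;60 -110 -170 0 0 0;80 -160 -185 0 0 0;80 -205 -185 0 0 0;80 -250 -185 0 0 0;80 -290 -185 0 0 0;80 -320 -185 0 0 0;80 -320 -185 0 0 0'; python3 jog.py '0 0 0 0 0 0;0 0 0 0 0 0;0 0 0 0 0 0'; python3 -c "
from h import *;snap('v1')"
```

```text
clock: 16.9
position: [579.5, 334.7, 47.7]
ee_rot: [-0.009, 1.0, -0.0, 0.001]
contact_force: [0.4, 0.5, -1.2]
gripper_width: 53.0
grasp_force: 64.6
clock: 17.3
position: [578.8, 334.6, 47.3]
ee_rot: [-0.009, 1.0, -0.001, 0.001]
contact_force: [0.4, -0.4, -0.2]
gripper_width: 80.2
grasp_force: 0.0
clock: 18.3
position: [503.2, 9.2, 232.9]
ee_rot: [-0.006, 1.0, -0.001, 0.0]
contact_force: [0.1, 0.5, 0.5]
gripper_width: 80.0
grasp_force: 0.0
clock: 18.6
position: [504.3, 14.5, 232.1]
ee_rot: [-0.01, 1.0, -0.001, 0.0]
contact_force: [-0.7, 0.5, 0.5]
gripper_width: 79.9
grasp_force: 0.0
```

```bash
python3 jog.py '0 -100 0 0 0 0;0 -100 0 0 0 0;0 -100 0 0 0 0;0 -100 0 0 0 0;0 -100 0 0 0 0'; python3 - <<'E'
from h import *
snap('v2')
a,b=cal("v1"),cal("v2")
X=[615,14,10]
for c in(a,b):print(proj(c,[X,[560,13,9],[612,97,9],[626,-62,9],[428,-314,4]]).round())
E
```

```text
clock: 19.15
position: [506.0, -85.5, 232.2]
ee_rot: [-0.01, 1.0, -0.001, 0.0]
contact_force: [-0.2, -0.0, 0.5]
gripper_width: 80.0
grasp_force: 0.0
[[312. 308.]
 [311. 259.]
 [389. 306.]
 [241. 315.]
 [-40. 117.]]
[[405. 308.]
 [409. 259.]
 [483. 306.]
 [334. 315.]
 [ 68. 117.]]
```

```bash
python3 - <<'E'
import cv2,numpy as np
a=cv2.imread("pics/v1.png");b=cv2.imread("pics/v2.png")
z=lambda i,k:cv2.resize(i,None,fx=k,fy=k,interpolation=cv2.INTER_CUBIC)
o=np.zeros((600,800,3),np.uint8)
o[:300,:575]=z(a[235:355,200:430],2.5);o[300:,:575]=z(b[235:355,290:520],2.5);o[:600,575:]=z(b[0:240,30:120],2.5)
cv2.imwrite("pics/v12.png",o)
E
```

```text
(no output)
```

View pics/v12.png

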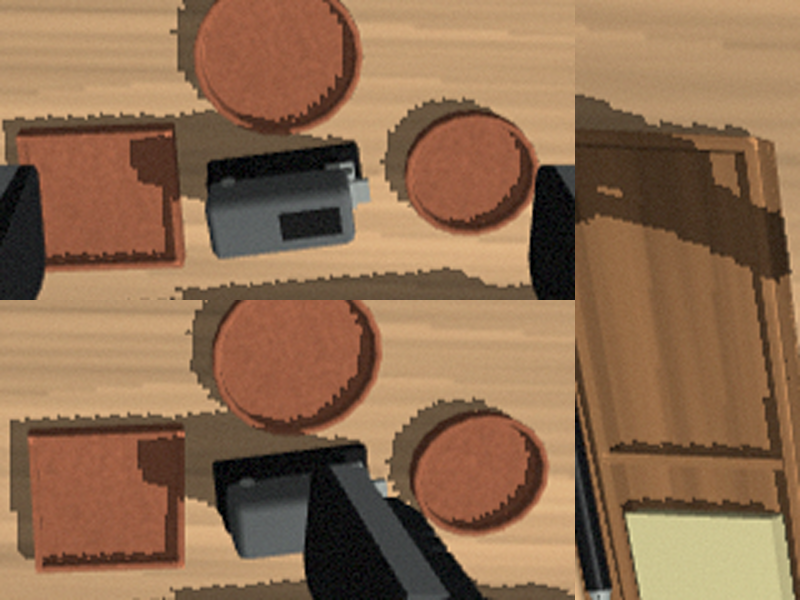

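The top two panels show the saucers: low L195 R361 B133, tall L405 R538 T109 B235, square corners (17,130),(174,124),(184,266). The stapler's near base edge runs (207,162)-(357,143) and the far top edge (218,257)-(353,240). At right is the bay, with its inner corners around (745,152) and (770,450).

```bash
python3 - <<'E'
from h import *
a,b=cal("v1"),cal("v2");A=(200,235,2.5);B=(290,235,2.5)
oL=[(a,crop(*A,L=195,R=361,B=133)),(b,crop(*B,L=213,R=381,B=134))]
oT=[(a,crop(*A,L=405,R=538,T=109,B=235)),(b,crop(*B,L=411,R=546,T=108,B=234))]
for o,r,x in((oL,35,[560,13,9]),(oT,29,[612,97,9])):print(fitc(o,r,x),fitc(o,r,x,True))
pa=lambda p:(p[0]/2.5+200,p[1]/2.5+235);pb=lambda p:(p[0]/2.5+290,p[1]/2.5+235)
for p,q in [((17,130),(28,131)),((174,124),(183,125)),((184,266),(184,267)),((207,162),(214,162)),((357,143),(366,144)),((218,257),(240,257))]:
    print(tri([a,b],[pa(p),pb(q)]))
print("sq9",[P(a,pa(p),9).round(1)[:2] for p in [(17,130),(174,124),(184,266)]],[P(b,pb(p),9).round(1)[:2] for p in [(28,131),(183,125),(37,272)]])
print("st",[P(a,pa(p),z).round(1) for p,z in [((207,162),1),((357,143),1),((218,257),40),((353,240),40)]])
pc=lambda p:((p[0]-575)/2.5+30,p[1]/2.5)
print("bay",[P(b,pc(p),12).round(1)[:2] for p in [(745,152),(770,450),(600,453)]])
from bench import arm
s=arm.read_state();print(s["joints"].round(2),s["position"])
E
```

```text
(array([559.8,  13.1,   5. ]), array([-0.3,  1. ,  0.1, -0.7,  0. , -0.1])) (array([558. ,  12.5]), array([-1.3,  0.9,  0.2, -0.6,  1. , -0. ]))
(array([611. ,  96.4,   6.4]), array([-0.7,  0.2,  0.6, -1.2, -0.1,  0.5,  1.1, -0.6])) (array([609.7,  95.4]), array([-1.3,  0.1,  0.4, -1. ,  0.1,  1.1,  1. , -0.4]))
(array([595.3, -97.4,   5.6]), np.float64(0.1))
(array([593. , -31.3,   1.8]), np.float64(0.1))
(array([659.8, -27.4,   6.4]), np.float64(0.1))
(array([609.6, -17.1,   3.5]), np.float64(0.1))
(array([599.2,  47.2,   4.1]), np.float64(0.1))
(array([635.2, -10.1,  36.5]), np.float64(0.1))
sq9 [array([593.5, -96.3]), array([589.5, -30.3]), array([657.9, -27.1])] [array([593.8, -97.3]), array([589.8, -32.4]), array([662. , -92.7])]
st [array([610.9, -17.3,   1. ]), array([600.6,  47.4,   1. ]), array([633. ,  -9.8,  40. ]), array([624.2,  44. ,  40. ])]
bay [array([ 381.3, -274.6]), array([ 484.3, -281.5]), array([ 486.7, -346.4])]
[ 0.15  0.21 -0.29  0.   -1.07 -1.7 ] [506.03200503 -85.33321385 232.28100305]
```

```bash
python3 jog.py '-80 100 60 0 0 -1.72;-111 102 60 0 0 -1.72;-111 102 60 0 0 -1.72;-111 102 60 0 0 -1.72;-111 102 60 0 0 -1.72;-111 102 60 0 0 -1.72;-111 102 60 0 0 -1.72;-111 102 60 0 0 -1.72;-111 102 60 0 0 -1.72;-111 102 60 0 0 -1.72' 46 && python3 jog.py '0 0 0 0 0 -0.22;0 0 0 0 0 -0.22;0 0 0 0 0 -0.22;0 0 0 0 0 -0.22' && python3 - <<'E'
from bench import arm
from h import *
s=arm.read_state();print(s["joints"].round(2),delta(s["position"],s["ee_rot"],[617.5,16.5,28],3.296))
E
```

```text
clock: 20.2
position: [615.0, 19.1, 172.1]
ee_rot: [-0.691, 0.723, -0.001, -0.001]
contact_force: [0.9, -0.6, -0.5]
gripper_width: 46.2
grasp_force: 0.0
clock: 20.6
position: [615.0, 18.4, 172.1]
ee_rot: [0.764, -0.646, 0.001, 0.001]
contact_force: [-0.1, 0.3, 0.7]
gripper_width: 45.8
grasp_force: 0.0
[ 0.29  0.43 -0.12  0.   -1.02 -0.13] [array([  2. ,  -2.2, 144.1]), array([ 0.0001, -0.002 ,  0.0125])]
```

```bash
python3 jog.py '2 -2 45 0 0 0.0125;2 -2 90 0 0 0.0125;2 -2 120 0 0 0.0125;2 -2 138 0 0 0.0125;2 -2 144 0 0 0.0125;2 -2 144 0 0 0.0125' && python3 jog.py '0 0 0 0 0 0;0 0 0 0 0 0;0 0 0 0 0 0;0 0 0 0 0 0;0 0 0 0 0 0;0 0 0 0 0 0' 10
```

```text
clock: 21.2
position: [617.2, 15.5, 27.5]
ee_rot: [0.759, -0.651, 0.0, 0.001]
contact_force: [1.2, -0.6, 0.1]
gripper_width: 46.1
grasp_force: 0.0
clock: 21.8
position: [618.5, 15.6, 29.9]
ee_rot: [0.76, -0.65, 0.002, -0.001]
contact_force: [-0.2, 1.7, 5.7]
gripper_width: 25.2
grasp_force: 59.8
```

```bash
python3 jog.py '0 0 -35 0 0 0;0 0 -80 0 0 0;0 0 -125 0 0 0;0 0 -170 0 0 0;0 0 -190 0 0 0' && python3 - <<'E'
from bench import arm
from h import *
s=arm.read_state();print(s["joints"].round(2),delta(s["position"],s["ee_rot"],[390,-280,220],1.54))
E
```

```text
clock: 22.3
position: [618.8, 15.6, 223.4]
ee_rot: [0.76, -0.65, 0.003, -0.002]
contact_force: [0.1, 0.0, -1.1]
gripper_width: 25.0
grasp_force: 59.2
[ 0.29  0.39 -0.05  0.   -1.12 -0.13] [array([256.9, 271.5,   1.8]), array([-0.0051, -0.0071, -1.3855])]
```

```bash
python3 jog.py '257 271 0 0 0 1.755;257 271 0 0 0 1.755;257 271 0 0 0 1.755;257 271 0 0 0 1.755;257 271 0 0 0 1.755;257 271 0 0 0 1.755;257 271 0 0 0 1.755;257 271 0 0 0 1.755;257 271 0 0 0 1.755;257 271 0 0 0 1.755' && python3 jog.py '0 0 0 0 0 0.25;0 0 0 0 0 0.25;0 0 0 0 0 0.25;0 0 0 0 0 0.25' && python3 -c "
from h import *;snap('b1')"; python3 jog.py '0 -60 0 0 0 0;0 -60 0 0 0 0;0 -60 0 0 0 0;0 -60 0 0 0 0' ; python3 -c "
from h import *;snap('b2')
for n in ('b1','b2'): print(proj(cal(n),[[428,-314,4],[381,-275,12],[486,-346,12]]))
z=lambda n:cv2.resize(cv2.imread(f'pics/{n}.png')[120:340,200:480],None,fx=1.43,fy=1.43)
"
```

```text
clock: 23.3
position: [387.6, -280.6, 218.5]
ee_rot: [-0.108, 0.994, -0.001, -0.0]
contact_force: [0.3, 0.4, -1.5]
gripper_width: 25.3
grasp_force: 59.3
clock: 23.7
position: [388.7, -279.9, 218.5]
ee_rot: [0.012, 1.0, -0.001, 0.0]
contact_force: [-0.7, -0.1, -1.5]
gripper_width: 25.3
grasp_force: 59.2
clock: 24.15
position: [387.0, -339.6, 218.4]
ee_rot: [0.013, 1.0, -0.001, -0.0]
contact_force: [-0.5, 0.8, -0.8]
gripper_width: 25.1
grasp_force: 59.7
[[280.23117871 247.37911968]
 [318.84691537 201.31673593]
 [250.97531208 304.64595542]]
[[340.71387797 247.68854955]
 [383.18157273 201.53230227]
 [309.94202956 305.03856774]]
```

```bash
python3 -c "
import cv2,numpy as np
z=lambda n,x:cv2.resize(cv2.imread(f'pics/{n}.png')[180:330,x:x+133],None,fx=3,fy=3,interpolation=cv2.INTER_CUBIC)
cv2.imwrite('pics/b12.png',np.hstack([z('b1',215),z('b2',275)]))"
```

```text
(no output)
```

View pics/b12.png

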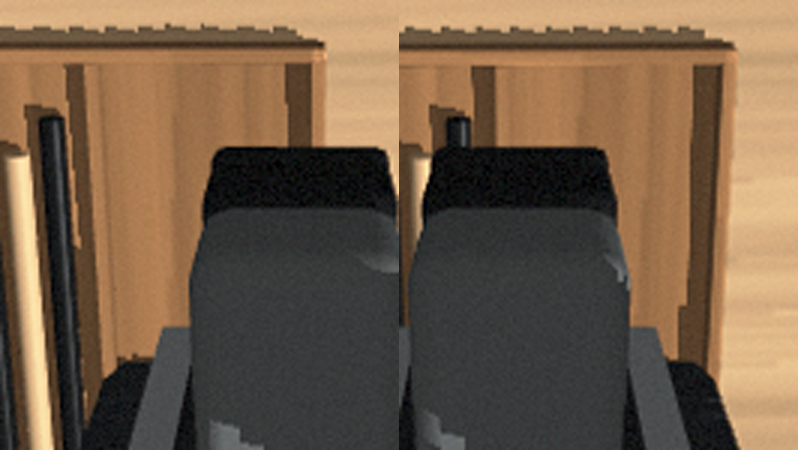

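```bash
python3 - <<'E'
from h import *
import cv2
a,b=cal("b1"),cal("b2")
pa=lambda p:(p[0]/3+215,p[1]/3+180);pb=lambda p:((p[0]-399)/3+275,p[1]/3+180)
for p,q in [((325,44),(735,45)),((313,62),(721,65)),((88,63),(496,66))]:
    print(tri([a,b],[pa(p),pb(q)]),P(a,pa(p),12).round(1),P(b,pb(q),12).round(1))
print("right outer lower b2",P(b,pb((715,360)),12).round(1))
t=cv2.imread("pics/top0.png")[195:345,455:565]
v=cv2.imread("pics/v2.png")[30:215,0:110]
z=lambda i,k:cv2.resize(i,None,fx=k,fy=k,interpolation=cv2.INTER_CUBIC)
o=np.zeros((560,790,3),np.uint8);A=z(t,3.6);B=z(v,3);o[:A.shape[0],:A.shape[1]]=A;o[:B.shape[0],400:400+B.shape[1]]=B
cv2.imwrite("pics/org.png",o)
E
```

```text
(array([ 375.9, -270.6,    6.8]), np.float64(0.1)) [ 374.9 -270.7   12. ] [ 375.  -271.7   12. ]
(array([ 382.2, -274.5,    5. ]), np.float64(0.4)) [ 380.4 -274.5   12. ] [ 381.1 -275.8   12. ]
(array([ 380.8, -345.5,    5.1]), np.float64(0.3)) [ 379.1 -344.1   12. ] [ 379.7 -345.3   12. ]
right outer lower b2 [ 482.1 -274.7   12. ]
```

View pics/org.png

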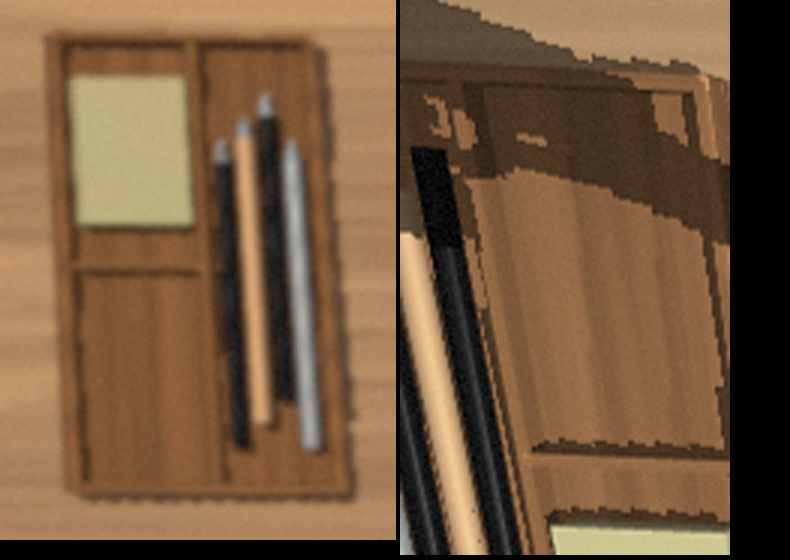

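The bay's inner corners in the top panel are about (75,273), (205,273), (218,485) and (80,485).

```bash
python3 - <<'E'
from h import *
from bench import arm
c=arm.get_calibration("top")
for p in [(75,273),(205,273),(218,485),(80,485),(45,38),(68,492),(348,492),(310,38)]:print(p,P(c,(p[0]/3.6+455,p[1]/3.6+195),12).round(1))
v=cal("v2")
for p in [(695,92),(728,450),(530,455),(710,78)]:print("v2",P(v,((p[0]-400)/3,p[1]/3+30),12).round(1))
s=arm.read_state();print(s["joints"].round(2),delta(s["position"],s["ee_rot"],[433.5,-311,150],1.571-.035))
E
```

```text
(75, 273) [ 483.1 -283.3   12. ]
(205, 273) [ 482.2 -349.7   12. ]
(218, 485) [ 376.4 -347.7   12. ]
(80, 485) [ 377.5 -278.6   12. ]
(45, 38) [ 605.4 -276.    12. ]
(68, 492) [ 374.1 -272.4   12. ]
(348, 492) [ 372.  -412.5   12. ]
(310, 38) [ 603.9 -414.5   12. ]
v2 [ 381.2 -274.3   12. ]
v2 [ 484.3 -280.3   12. ]
v2 [ 487.1 -343.3   12. ]
v2 [ 377.4 -269.4   12. ]
[-0.4   0.22 -0.31  0.   -1.04 -1.19] [array([-45.6,  29.5,  68.5]), array([-0.0014, -0.0002,  0.0102])]
```

```bash
python3 jog.py '-40 25 30 0 0 0;-44.5 28 75 0 0 0;-44.5 28 120 0 0 0;-44.5 28 150 0 0 0;-44.5 28 170 0 0 0;-44.5 28 180 0 0 0;-44.5 28 183 0 0 0;-44.5 28 183 0 0 0'
```

```text
clock: 25.0
position: [433.3, -313.3, 36.4]
ee_rot: [0.012, 1.0, -0.001, 0.001]
contact_force: [0.1, 0.2, -0.0]
gripper_width: 25.6
grasp_force: 59.6
```

```bash
python3 jog.py '0.5 0 2 0 0 0;0.5 0 2 0 0 0;0.5 0 2 0 0 0' && python3 jog.py '0 0 0 0 0 0;0 0 0 0 0 0;0 0 0 0 0 0' 42 && python3 jog.py '0 0 -30 0 0 0;0 0 -75 0 0 0;40 0 -120 0 0 0;80 0 -150 0 0 0;80 0 -150 0 0 0;80 0 -150 0 0 0' && python3 -c "
from h import *
c=snap('d1');print(proj(c,[432,-312,20]))"
```

```text
clock: 25.3
position: [432.6, -313.6, 34.5]
ee_rot: [0.013, 1.0, -0.001, 0.001]
contact_force: [-0.1, 0.7, -0.2]
gripper_width: 25.1
grasp_force: 59.6
clock: 25.6
position: [432.4, -313.5, 34.0]
ee_rot: [0.013, 1.0, -0.001, 0.0]
contact_force: [0.2, 0.4, -0.5]
gripper_width: 42.1
grasp_force: 0.0
clock: 26.2
position: [351.8, -311.3, 185.3]
ee_rot: [0.013, 1.0, -0.002, 0.002]
contact_force: [0.5, -0.6, -0.6]
gripper_width: 42.0
grasp_force: 0.0
[[315.64500179 306.97455738]]
```

```bash
python3 -c "
import cv2
cv2.imwrite('pics/d1c.png',cv2.resize(cv2.imread('pics/d1.png')[210:410,215:415],None,fx=3,fy=3,interpolation=cv2.INTER_CUBIC))"
```

```text
(no output)
```

View pics/d1c.png

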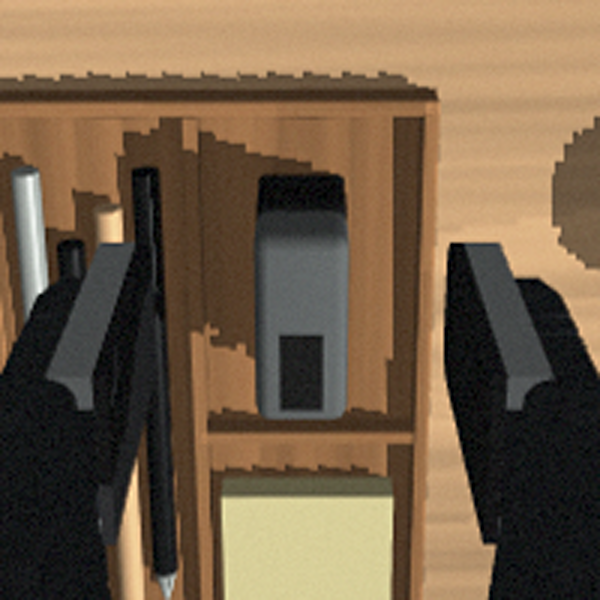

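The stapler lies flat in the bay. Its near base edge runs (259,180)-(345,178), and the bay's inner corners are about (200,120), (422,118), (208,432) and (415,432).

```bash
python3 - <<'E'
from h import *
c=cal("d1")
f=lambda p,z:P(c,(p[0]/3+215,p[1]/3+210),z).round(1)
print([f(p,5) for p in[(259,180),(345,178)]],[f(p,12) for p in[(200,118),(422,118),(208,432),(415,432)]],[f(p,44)for p in[(258,414),(348,414)]])
from bench import arm
s=arm.read_state();print(s["joints"].round(2),s["position"],delta(s["position"],s["ee_rot"],[579,334,185],1.57))
E
```

```text
[array([ 402.3, -324.2,    5. ]), array([ 402.3, -298.2,    5. ])] [array([ 379.6, -340.3,   12. ]), array([ 381.2, -275.9,   12. ]), array([ 485.9, -343.4,   12. ]), array([ 487.5, -277.3,   12. ])] [array([ 457.7, -325.1,   44. ]), array([ 458.3, -299.6,   44. ])]
[-0.38  0.18 -0.46  0.   -0.93 -1.22] [ 352.2896557  -311.21566483  184.02405599] [array([-210.1,  650.8,   -2.1]), array([-0.0024,  0.0019, -0.0248])]
```

```bash
python3 jog.py '-210 651 0 0 0 -0.044;-210 651 0 0 0 -0.044;-210 651 0 0 0 -0.044;-210 651 0 0 0 -0.044;-210 651 0 0 0 -0.044;-210 651 0 0 0 -0.044;-210 651 0 0 0 -0.044;-210 651 0 0 0 -0.044;-210 651 0 0 0 -0.044;-210 651 0 0 0 -0.044' 75 && python3 - <<'E'
from bench import arm
from h import *
s=arm.read_state();print(delta(s["position"],s["ee_rot"],[579,334.6,165],1.589))
E
```

```text
clock: 27.25
position: [518.1, 163.7, 180.6]
ee_rot: [-0.01, 1.0, -0.002, -0.001]
contact_force: [1.3, -0.1, -0.0]
gripper_width: 75.0
grasp_force: 0.0
[array([-64.4, 169.7,  14.8]), array([-0.0038, -0.0025,  0.0019])]
```

```bash
python3 jog.py '-64 170 14 0 0 0;-64 170 14 0 0 0;-64 170 14 0 0 0;-64 170 14 0 0 0;-64 170 14 0 0 0;-64 170 14 0 0 0;-64 170 14 0 0 0' && python3 - <<'E'
from bench import arm
from h import *
s=arm.read_state();print(delta(s["position"],s["ee_rot"],[579,334.6,44],1.589))
E
```

```text
clock: 27.95
position: [578.0, 331.3, 167.0]
ee_rot: [-0.009, 1.0, -0.002, -0.001]
contact_force: [1.1, 0.2, -1.0]
gripper_width: 74.9
grasp_force: 0.0
[array([ -1.3,   3.8, 123. ]), array([-0.0038, -0.0018,  0.0005])]
```

```bash
python3 jog.py '-1 3 45 0 0 0;-1 3.5 90 0 0 0;-1 3.5 115 0 0 0;-1 3.5 123 0 0 0;-1 3.5 123 0 0 0' && python3 jog.py '0 0 0 0 0 0;0 0 0 0 0 0;0 0 0 0 0 0;0 0 0 0 0 0;0 0 0 0 0 0;0 0 0 0 0 0' 35 && python3 jog.py '0 0 -35 0 0 0;0 0 -75 0 0 0;0 0 -115 0 0 0;0 0 -115 0 0 0'&& python3 - <<'E'
from bench import arm
from h import *
s=arm.read_state();print(delta(s["position"],s["ee_rot"],[628,-62.3,160],3.187))
E
```

```text
clock: 28.45
position: [579.2, 334.1, 44.9]
ee_rot: [-0.009, 1.0, -0.002, -0.0]
contact_force: [0.2, 0.6, 1.0]
gripper_width: 75.3
grasp_force: 0.0
clock: 29.05
position: [580.7, 336.2, 48.3]
ee_rot: [-0.01, 1.0, 0.0, 0.002]
contact_force: [-0.2, -1.3, 6.0]
gripper_width: 52.7
grasp_force: 65.7
clock: 29.45
position: [582.1, 337.5, 168.0]
ee_rot: [-0.01, 1.0, 0.003, 0.006]
contact_force: [1.2, 0.3, -1.5]
gripper_width: 53.1
grasp_force: 64.9
[array([ -37.8, -400.7,    6.1]), array([0.0135, 0.0045, 1.5454])]
```

```bash
python3 jog.py '-4 -40 0 0 0 -0.15;-8 -85 0 0 0 -0.3;-12 -130 0 0 0 -0.45;-17 -175 0 0 0 -0.6;-21 -220 0 0 0 -0.75;-25 -265 0 0 0 -0.9;-29 -310 0 0 0 -1.05;-33 -350 0 0 0 -1.2;-36 -380 0 0 0 -1.35;-38 -401 0 0 0 -1.5' && python3 jog.py '0 0 0 0 0 -0.096;0 0 0 0 0 -0.096;0 0 0 0 0 -0.096;0 0 0 0 0 -0.096;0 0 0 0 0 -0.096' && python3 - <<'E'
from bench import arm
from h import *
s=arm.read_state();print(delta(s["position"],s["ee_rot"],[628,-62.3,50],3.187))
E
```

```text
clock: 30.45
position: [623.9, -67.1, 160.2]
ee_rot: [-0.688, 0.726, 0.0, -0.001]
contact_force: [-0.2, 0.5, -2.4]
gripper_width: 53.3
grasp_force: 64.7
clock: 30.95
position: [624.8, -64.1, 161.2]
ee_rot: [0.721, -0.693, 0.001, 0.001]
contact_force: [-0.0, -0.3, -2.3]
gripper_width: 52.9
grasp_force: 64.7
[array([ -1.9,  -3.3, 111.2]), array([ 0.    , -0.0018, -0.0066])]
```

```bash
python3 jog.py '-2 -3 40 0 0 0;-2 -3 80 0 0 0;-2 -3 95 0 0 0;-2 -3 95 0 0 0;-2 -3 95 0 0 0' && python3 - <<'E'
from bench import arm
from h import *
s=arm.read_state();print(delta(s["position"],s["ee_rot"],[628,-62.3,50],3.187))
E
```

```text
clock: 31.45
position: [628.6, -62.6, 66.9]
ee_rot: [0.721, -0.693, 0.001, 0.0]
contact_force: [-0.4, 0.6, -0.5]
gripper_width: 52.6
grasp_force: 64.5
[array([-0.4,  0.6, 16.9]), array([-0.0013, -0.0024, -0.0059])]
```

```bash
python3 jog.py '0 0 8 0 0 0;0 0 14 0 0 0;0 0 17 0 0 0;0 0 17 0 0 0' && python3 jog.py '0 0 0 0 0 0;0 0 0 0 0 0;0 0 0 0 0 0;0 0 0 0 0 0' 70 && python3 jog.py '0 0 -40 0 0 0;0 0 -90 0 0 0;0 0 -130 0 0 0' && python3 - <<'E'
from bench import arm
from h import *
s=arm.read_state();print(delta(s["position"],s["ee_rot"],[499.2,334,175],1.575))
E
```

```text
clock: 31.85
position: [628.0, -63.0, 49.5]
ee_rot: [0.721, -0.693, 0.001, 0.0]
contact_force: [0.1, 0.5, -2.0]
gripper_width: 53.1
grasp_force: 64.8
clock: 32.25
position: [628.1, -62.9, 49.6]
ee_rot: [0.721, -0.693, 0.001, 0.0]
contact_force: [0.0, -1.0, 0.4]
gripper_width: 69.8
grasp_force: 0.0
clock: 32.55
position: [628.3, -62.8, 182.0]
ee_rot: [0.721, -0.693, 0.002, 0.0]
contact_force: [-0.1, -0.2, 0.4]
gripper_width: 70.0
grasp_force: 0.0
[array([-401.5,  113.5,    5.7]), array([ 2.0000e-04, -3.6000e-03, -1.5358e+00])]
```

```bash
python3 jog.py '-402 113 0 0 0 1.606;-402 113 0 0 0 1.606;-402 113 0 0 0 1.606;-402 113 0 0 0 1.606;-402 113 0 0 0 1.606;-402 113 0 0 0 1.606;-402 113 0 0 0 1.606;-402 113 0 0 0 1.606;-402 113 0 0 0 1.606;-402 113 0 0 0 1.606' 75 && python3 jog.py '0 0 0 0 0 0.106;0 0 0 0 0 0.106;0 0 0 0 0 0.106;0 0 0 0 0 0.106' && python3 - <<'E'
from bench import arm
from h import *
s=arm.read_state();print(delta(s["position"],s["ee_rot"],[499.2,334,54],1.575))
E
```

```text
clock: 33.55
position: [497.9, 339.4, 178.6]
ee_rot: [-0.093, 0.996, -0.0, 0.001]
contact_force: [-0.3, -0.4, -0.2]
gripper_width: 75.0
grasp_force: 0.0
clock: 33.95
position: [499.5, 334.3, 178.6]
ee_rot: [-0.041, 0.999, -0.001, 0.0]
contact_force: [0.2, -0.2, -0.2]
gripper_width: 75.1
grasp_force: 0.0
[array([ 3.000e-01, -1.000e-01,  1.246e+02]), array([-0.0019,  0.0003,  0.0778])]
```

```bash
python3 jog.py '0 0 45 0 0 0.078;0 0 90 0 0 0.078;0 0 115 0 0 0.078;0 0 124 0 0 0.078;0 0 124 0 0 0.078' && python3 jog.py '0 0 0 0 0 0;0 0 0 0 0 0;0 0 0 0 0 0;0 0 0 0 0 0;0 0 0 0 0 0;0 0 0 0 0 0' 30 && python3 jog.py '0 0 -35 0 0 0;0 0 -75 0 0 0;0 0 -115 0 0 0;0 0 -115 0 0 0'&& python3 - <<'E'
from bench import arm
from h import *
s=arm.read_state();print(delta(s["position"],s["ee_rot"],[612,96.5,170],3.21))
E
```

```text
clock: 34.45
position: [499.3, 333.8, 53.6]
ee_rot: [-0.002, 1.0, -0.002, -0.001]
contact_force: [0.4, -0.5, 0.8]
gripper_width: 75.0
grasp_force: 0.0
clock: 35.05
position: [500.5, 335.6, 56.8]
ee_rot: [-0.002, 1.0, 0.0, 0.002]
contact_force: [0.6, 0.0, 6.7]
gripper_width: 46.4
grasp_force: 61.3
clock: 35.45
position: [501.8, 336.9, 176.3]
ee_rot: [-0.002, 1.0, 0.003, 0.005]
contact_force: [0.6, 0.6, -0.8]
gripper_width: 46.7
grasp_force: 62.5
[array([-109.1, -240.9,    5.7]), array([0.0131, 0.0029, 1.5065])]
```

```bash
python3 jog.py '-20 -45 0 0 0 -0.15;-40 -88 0 0 0 -0.3;-60 -130 0 0 0 -0.45;-75 -165 0 0 0 -0.6;-90 -195 0 0 0 -0.75;-100 -220 0 0 0 -0.9;-109 -241 0 0 0 -1.05;-109 -241 0 0 0 -1.2;-109 -241 0 0 0 -1.35;-109 -241 0 0 0 -1.5' && python3 jog.py '0 0 40 0 0 -0.135;0 0 80 0 0 -0.135;0 0 90 0 0 -0.135;0 0 90 0 0 -0.135;0 0 90 0 0 -0.135' && python3 - <<'E'
from bench import arm
from h import *
s=arm.read_state();print(delta(s["position"],s["ee_rot"],[612,97,58],3.21))
E
```

```text
clock: 36.45
position: [608.2, 93.4, 168.8]
ee_rot: [-0.676, 0.737, -0.0, -0.001]
contact_force: [0.4, -0.4, -0.8]
gripper_width: 46.3
grasp_force: 62.7
clock: 36.95
position: [610.2, 94.1, 81.4]
ee_rot: [0.723, -0.691, 0.002, -0.0]
contact_force: [0.7, 0.6, -2.1]
gripper_width: 46.5
grasp_force: 62.6
[array([-2.9, -1.8, 23.4]), array([-0.0026, -0.0018, -0.023 ])]
```

```bash
python3 jog.py '-3 -2 0 0 0 0;-3 -2 10 0 0 0;-3 -2 19 0 0 0;-3 -2 23.5 0 0 0;-3 -2 23.5 0 0 0' && python3 jog.py '0 0 0 0 0 0;0 0 0 0 0 0;0 0 0 0 0 0;0 0 0 0 0 0' 74 && python3 jog.py '0 0 -40 0 0 0;0 0 -90 0 0 0;0 0 -125 0 0 0' && python3 - <<'E'
from bench import arm
from h import *
s=arm.read_state();print(delta(s["position"],s["ee_rot"],[419.4,334.2,165],1.571))
E
```

```text
clock: 37.45
position: [610.6, 96.7, 57.8]
ee_rot: [0.723, -0.691, 0.001, 0.001]
contact_force: [-4.3, 0.0, 6.9]
gripper_width: 46.3
grasp_force: 63.6
clock: 37.85
position: [611.0, 96.8, 56.3]
ee_rot: [0.723, -0.691, 0.001, 0.001]
contact_force: [0.0, 0.2, 0.4]
gripper_width: 73.8
grasp_force: 0.0
clock: 38.15
position: [611.8, 97.2, 184.5]
ee_rot: [0.723, -0.691, 0.002, -0.001]
contact_force: [1.0, -0.1, 0.9]
gripper_width: 73.8
grasp_force: 0.0
[array([-245.5,  181.6,   18.5]), array([-1.3000e-03, -4.0000e-03, -1.5256e+00])]
```

Now the low pot, opened to 85.

```bash
python3 jog.py '-245 182 5 0 0 1.616;-245 182 5 0 0 1.616;-245 182 5 0 0 1.616;-245 182 5 0 0 1.616;-245 182 5 0 0 1.616;-245 182 5 0 0 1.616;-245 182 5 0 0 1.616;-245 182 5 0 0 1.616;-245 182 5 0 0 1.616;-245 182 5 0 0 1.616' 85 && python3 jog.py '0 0 0 0 0 0.116;0 0 0 0 0 0.116;0 0 0 0 0 0.116;0 0 0 0 0 0.116' && python3 - <<'E'
from bench import arm
from h import *
s=arm.read_state();print(delta(s["position"],s["ee_rot"],[419.4,334.2,34],1.571))
E
```

```text
clock: 39.15
position: [417.7, 334.0, 175.9]
ee_rot: [-0.095, 0.996, -0.001, 0.0]
contact_force: [0.4, 0.1, -0.1]
gripper_width: 84.9
grasp_force: 0.0
clock: 39.55
position: [418.1, 333.6, 175.9]
ee_rot: [-0.04, 0.999, -0.001, 0.0]
contact_force: [-0.0, 0.1, 0.7]
gripper_width: 85.1
grasp_force: 0.0
[array([ -1.3,   0.8, 141.9]), array([-0.002 ,  0.0002,  0.0801])]
```

```bash
python3 jog.py '-1 1 45 0 0 0.08;-1 1 90 0 0 0.08;-1 1 120 0 0 0.08;-1 1 136 0 0 0.08;-1 1 142 0 0 0.08;-1 1 142 0 0 0.08' && python3 jog.py '0 0 0 0 0 0;0 0 0 0 0 0;0 0 0 0 0 0;0 0 0 0 0 0;0 0 0 0 0 0;0 0 0 0 0 0' 40 && python3 jog.py '0 0 -35 0 0 0;0 0 -75 0 0 0;0 0 -115 0 0 0;0 0 -115 0 0 0'&& python3 - <<'E'
from bench import arm
from h import *
s=arm.read_state();print(delta(s["position"],s["ee_rot"],[561,13.5,140]))
E
```

```text
clock: 40.15
position: [419.0, 334.3, 33.4]
ee_rot: [0.0, 1.0, -0.002, -0.0]
contact_force: [0.6, 0.3, 0.1]
gripper_width: 85.0
grasp_force: 0.0
clock: 40.75
position: [419.9, 335.5, 35.7]
ee_rot: [0.0, 1.0, 0.0, 0.001]
contact_force: [0.5, 0.3, 6.8]
gripper_width: 62.8
grasp_force: 65.9
clock: 41.15
position: [421.2, 337.3, 155.0]
ee_rot: [0.0, 1.0, 0.004, 0.004]
contact_force: [0.7, 0.9, -2.0]
gripper_width: 62.5
grasp_force: 66.8
[array([-139.7, -323.9,   13.6])]
```

```bash
python3 jog.py '-20 -45 0 0 0 0;-40 -90 0 0 0 0;-60 -136 0 0 0 0;-80 -182 0 0 0 0;-100 -228 0 0 0 0;-120 -275 0 0 0 0;-133 -308 0 0 0 0;-140 -324 0 0 0 0;-140 -324 50 0 0 0;-140 -324 90 0 0 0' && python3 jog.py '0 0 0 0 0 0;0 0 0 0 0 0;0 0 0 0 0 0' && python3 - <<'E'
from bench import arm
from h import *
s=arm.read_state();print(delta(s["position"],s["ee_rot"],[560.8,13.5,37]))
E
```

```text
clock: 42.15
position: [557.9, 9.3, 57.9]
ee_rot: [0.002, 1.0, -0.0, 0.0]
contact_force: [0.5, 0.2, -2.6]
gripper_width: 62.1
grasp_force: 67.1
clock: 42.45
position: [560.2, 10.9, 61.7]
ee_rot: [0.0, 1.0, -0.001, 0.002]
contact_force: [0.6, -0.3, -0.9]
gripper_width: 62.0
grasp_force: 66.9
[array([-0.5,  2.6, 24.7])]
```

Lower, release, lift and take a verifying picture (fingers opened fully).

```bash
python3 jog.py '-0.5 2.5 0 0 0 0;-0.5 2.5 12 0 0 0;-0.5 2.5 20 0 0 0;-0.5 2.5 25 0 0 0;-0.5 2.5 25 0 0 0' && python3 jog.py '0 0 0 0 0 0;0 0 0 0 0 0;0 0 0 0 0 0;0 0 0 0 0 0' 85 && python3 jog.py '0 0 -50 0 0 0;0 0 -100 0 0 0;0 0 -140 0 0 0;30 0 -180 0 0 0;70 0 -205 0 0 0;100 0 -220 0 0 0;100 0 -220 0 0 0;100 0 -220 0 0 0' && python3 - <<'E'
from h import *
snap("e1");im=cv2.imread("pics/e1.png")
q=proj(cal("e1"),[[560,13,9],[611,96,9],[627,-62,9]]);print(q.round())
m=q.mean(0).astype(int);x,y=m[0]-110,m[1]-95;print(x,y)
cv2.imwrite("pics/e1c.png",cv2.resize(im[y:y+166,x:x+222],None,fx=3.6,fy=3.6,interpolation=cv2.INTER_CUBIC))
E
```

```text
clock: 42.95
position: [558.7, 12.9, 36.7]
ee_rot: [0.0, 1.0, -0.001, -0.0]
contact_force: [-5.8, 1.0, 15.3]
gripper_width: 62.2
grasp_force: 68.6
clock: 43.35
position: [559.1, 12.7, 34.3]
ee_rot: [0.001, 1.0, -0.001, -0.0]
contact_force: [-0.3, -0.7, -0.1]
gripper_width: 84.9
grasp_force: 0.0
clock: 44.15
position: [459.0, 13.4, 255.2]
ee_rot: [0.0, 1.0, -0.001, 0.001]
contact_force: [-0.0, -0.6, 0.0]
gripper_width: 84.8
grasp_force: 0.0
[[314. 289.]
 [385. 329.]
 [250. 341.]]
206 224
```

View pics/e1c.png

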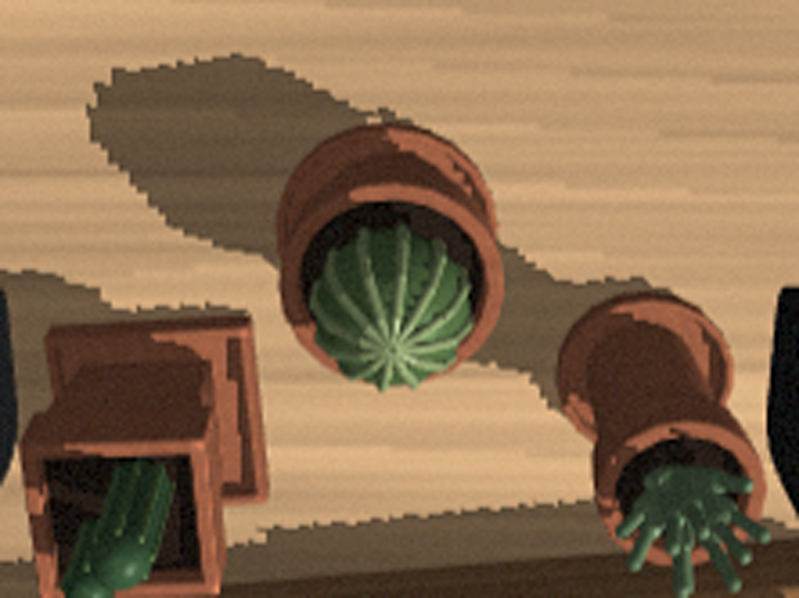

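All three pots stand upright in their saucers. The low rim reads L280 R504 T184 with its saucer L277 R496 T124, and the tall rim R767 T420 B566 with its saucer L557 R732 T291. Now to check the centring.

```bash
python3 - <<'E'
from h import *
c=cal("e1");A=(206,224,3.6)
for b in(0,-3):
    print("low",fitc([(c,crop(*A,L=280,R=504,T=184))],32,[560,13,50+b],True),fitc([(c,crop(*A,L=277,R=496,T=124))],35,[560,13,9+b],True))
    print("tall",fitc([(c,crop(*A,L=592,R=767,T=420))],24,[611,96,70+b],True),fitc([(c,crop(*A,L=557,R=732,T=291))],29,[611,96,9+b],True))
    f=lambda p,z:P(c,(p[0]/3.6+206,p[1]/3.6+224),z+b).round(1)[:2]
    print("sq",[f(p,58) for p in[(22,440),(207,438),(222,590)]],[f(p,9) for p in[(46,330),(250,316),(268,497)]])
E
```

```text
low (array([557.3,  14.4]), array([-0.5,  0.5,  0. ])) (array([558.3,  12.8]), array([-0.8,  0.8,  0. ]))
tall (array([610.5,  94.5]), array([ 0.3, -0.3, -0. ])) (array([608.7,  95.9]), array([-0.7,  0.7,  0. ]))
sq [array([600.8, -91.1]), array([600.2, -38.3]), array([652.5, -36.1])] [array([593.4, -96. ]), array([588.4, -30.7]), array([656.1, -27. ])]
low (array([558.5,  14.4]), array([-0.2,  0.2,  0. ])) (array([559.4,  12.8]), array([-0.6,  0.6,  0. ]))
tall (array([612.4,  95.2]), array([ 0.5, -0.5, -0. ])) (array([610.2,  96.5]), array([-0.5,  0.5,  0. ]))
sq [array([602.9, -92.1]), array([602.2, -38.8]), array([655. , -36.6])] [array([595.1, -96.9]), array([590.1, -31.1]), array([658.3, -27.3])]
```

```bash
python3 -c "
from bench import arm
print(arm.read_state()['clock'],arm.job_done())"
```

```text
the job is handed in; nothing more can be done
44.2 None
```

I handed the job in at 44 s: the stapler lies flat in the empty bay, and all three pots stand upright in their own saucers. By my camera measurements the stapler is about 2–3 mm off the middle and each pot about 2–3 mm off its saucer's centre.

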